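Clamp the lens tube, then rock the setting block out of its sprung socket

ROBOT

A 6-joint arm with a two-finger parallel gripper is mounted at the origin on a cart in front of the work surface, level with it; the furniture and walls round the work are solid. World frame = base frame: x ahead of the robot, y to its left, z up, the work surface at z = 0. Lengths are in m, angles in rad, forces in N, time in s.
With the tool pointing down it reaches from about 0.35 to 0.975 m from the base axis. Payload 4.9 kg.
Tool frame: the origin (TCP) lies at the very end of the fingers, on their centre line; the grasp point (between the pads) lies 19 mm behind it; z points along the fingers, y is the line along which they close (so a half turn about z gives the same grasp; the last joint's range is limited). The gripper opens to 85 mm and grips with 20 to 120 N. Pads are 22 mm wide; open, the fingers measure 114 mm over their backs; the gripper's body (76 mm by 85 mm) begins 54 mm behind the grasp point. The pads swing forward as they close: fully open they stand 13 mm farther back than shut.
Start: joints at [-1.294, 0.053, 1.613, -0, 1.476, -0.119], TCP at [0.241, -0.577, 0.231] pointing down, gripper open.
Joint ranges: [-3.01, 3.01], [-1.01, 2.22], [0.06, 2.58], [-1.02, 4.17], [0.09, 2.62], [-3.14, 3.14]. Speed limits (rad/s): [2.57, 2.57, 3.14, 3.14, 3.14, 3.14].

INTERFACE

Orientations are given as a rotation vector (axis times angle).
In Python, from station import ctrl gives the robot as it stands.
- The arm moves only by the tool jog_arm, never from a script. Its argument "plan" is a list of rows, each a list of 7 numbers: the shift along the tool's x, y, z in units of 0.02 m (1.0 is 0.02 m), then the turn, a rotation vector about the tool's x, y, z in units of 45 degrees (1.0 is 45 degrees), then the opening, from -1 (shut) to 1 (fully open). A call has 1 to 8 rows; each row shifts and turns the commanded pose from where the row before left it, along the tool's axes as they then stand; what a row does not reach is not made up. A row lasts 1/10 s, in which the tool goes at most 50 mm and 8.59 degrees, less where a joint would pass 70% of its speed; a pose out of reach is approached as far as the arm can. A call with a number of a shift or a turn outside -1 to 1 is refused whole. A call with a gripper value outside its range is refused whole. The fingers move at their own pace and stop on an object; "grip_force" is the grip in N (left out, the last holds). Time passes only in rows, so rows that do not move let the fingers close. It gives the time, the measured TCP pose, the force, the opening and the grip force at its end, in the units of the state.
- ctrl.get_obs(): the state, without advancing time (a new reading comes with each control period).
- ctrl.get_image(name): name is "scene" or "top" or "wrist"; returns (picture, depth): 400x640x3 uint8, red, green, blue; 400x640 float32, m along the optical axis (not along the pixel's ray), 0 where there is no reading.
- ctrl.camera_info(name): a dict with "camera_matrix" (3x3 intrinsics, pixels), "rvec" (rotation vector, rad) and "tvec" (3), from world to camera coordinates, as OpenCV has them; the wrist camera has in their place "T_tool_cam" (4x4, takes a point from camera to tool coordinates, whose origin is the TCP and whose axes are the flange's). Camera axes: x right, y down, z forward; pixel columns grow to the right and rows downward; lengths in m; the calibration is good to about 2 mm. A picture is of the moment at which its call begins: read the wrist's pose just before it. camera_info takes no time and is no camera call.
- ctrl.finish_job(): hands the job in; it is judged then, once.
The state is a dict: "t": time; "q": joint angles; "dq": joint speeds; "effort": joint torques, N m; "tool_pos": TCP position; "tool_rot": TCP orientation; "contact_force": force on the tool from outside, world axes, zero at the start; "wrist_torque": the same for the moment, N m; "opening": finger opening in m; "grip_force": force on a finger pad.
Only numpy, scipy, OpenCV 4.12 (cv2) and the standard library are available. Lean on these libraries where they do the work, as an engineer would, in place of code of your own. Each camera call takes 0.05 s, during which the arm holds its last target. There are 200 camera calls.

TASK

The black lens tube lies loaded in the V-mount, up against the brass setting block that fixed its position. Swing the clamp arm over and press it fully down onto the tube so that it cannot shift, then take the setting block by its red grip and rock it to the left, then to the right, and so on until it works free of its sprung socket (it sits too tight for a straight pull). Finish while still holding the block in the gripper, upright and just clear above its socket, about a finger's breadth; the tube stays where it is with the clamp down, and the things lying around are left alone.

Things in the scene. Friction and masses are not known exactly. Their poses are not given: they have to be found in the camera images.
- jig: Alignment jig, fixed: black base plate 124 x 86 x 12 mm. Origin at the centre of its underside on the table, z up; jig x points away from the robot along the tube (yaw within 0.35 rad of the room), jig y to the left. Aluminium V-mount at x = +28 mm: 26 mm long (x), 54 wide, 45 high over the table, clamp hinge ears on its right (65 high). In front of it, at x = -16 mm, the sprung socket.
- socket_mouth (a point): Centre of the socket's mouth, jig (-16, 0, 28) mm. The socket is an open pocket 47 mm (x) by 36 mm (y), 16 mm deep, outside 55 x 60 mm. In its left and right cheek two rubbery spring plungers, 9 mm above its floor, press on the block's sides with some 45 N a side and give up to 4 mm. A straight pull takes 40 to 110 N; a lean of 8 degrees walks one side of the block up some 4 mm.
- setting_block: Setting block, loose, about 0.4 kg: brass body 44 (x) x 30 (y) x 46 mm high, its front stepped, above it a neck and a red grip. Origin at the centre of its underside; axes parallel to the jig's while seated, origin then at jig (-16, 0, 12) mm, 16 mm below the socket mouth. Play in the socket: 1.5 mm in front and behind, 3 mm to each cheek. Lean it at least 4 degrees each way while its foot is in.
- block_grip (a point): Point on the block's axis in its red grip, 86 mm above its underside. The grip, 18 mm (x) x 24 mm (y), reaches from 55 to 107 mm above the underside; take it across its 24 mm, fingers left and right. To rock, move it sideways (some 20 N) and tilt the gripper with it: the block pivots on the plungers of the side it leans to, and its other side slides up past its own plungers.
- tube: Black lens tube, 30 mm diameter, 37 mm long, 80 g, loose in the V, lying along jig x, its axis 46 mm and its top 61 mm above the table. Origin at the centre of its front end face, at the block's rear face (jig x = +6.5 mm); its own z axis points along the tube, away from the block.
- clamp_arm (a joint): Clamp arm angle, rad: 0 with its rubber pad resting on the tube (arm level, pointing left over the tube), 1.57 upright, more when leaning out to the right; starts at 1.35 to 1.85. Stiff hinge (0.18 N m): the arm stays where it is left, turns under 3 N at its tip. Push it over from the right with closed fingers, then press it down from above; down means below 0.07.
- clamp_hinge (a point): Centre of the clamp's hinge pin, at jig (28, -34, 59) mm; the pin lies along jig x.
- clamp_tip (a point): Middle of the outer (upper when closed) face of the red tab at the free end of the clamp arm, 75 mm along the arm from the hinge and 13 mm off its centre line; closed, at jig (28, 41, 72) mm. The arm is a black bar 14 mm wide (x) and 7 mm thick, the tab 18 mm (x) x 12 mm.
- objective: Bystander: microscope objective, white with a green ring, 29 mm diameter, 53 mm high, standing left of the jig. Origin at the centre of its underside.
- cover_box: Bystander: small white carton 31 x 50 x 15 mm lying behind the jig. Origin at the centre of its underside.
- fork: Bystander: black slotted clamping fork 30 x 70 x 7 mm lying left of the jig. Origin at the centre of its underside.

How it is judged:
By the outcome, as a careful person would: the job done as asked, in the order asked, and still so for the second after the job is handed in, while the arm keeps its last pose, push and grip.
It also fails if it takes over 54 s, if anything falls off the work surface, if the arm or the gripper's body presses on something with over 40 N, if the wrist force passes 120 N, or if a joint passes its speed limit or range.

## Working session

There is one attempt and no reset: what is moved stays moved. The work goes in short steps, Python scripts to look and compute and a tool call to move; the robot and the scene stay as the last step left them, time stands still between calls to the robot, and variables do not carry over. Pictures are saved under pics/ and viewed, at most 10 in all, crops included, and the job is handed in when it is done.

Besides the shell and the picture viewer there is one more tool, called after "Emit:" by a JSON object that holds its "fn" and its "kwargs", one argument or row to a line. jog_arm: Moves the arm, as the interface text tells. Shifts and turns lie within -1 to 1; 1 stands for 0.02 m of shift or 45 degrees of turn. Its arguments: {"type":"object","properties":{"plan":{"type":"array"},"grip_force":{"type":"number"}},"required":["plan"]}

```bash
mkdir -p pics; ls
python3 - <<'E'
from station import ctrl
import cv2,numpy as np
for n in ("top","scene"):
    im,d=ctrl.get_image(n); cv2.imwrite(f"pics/{n}0.png",im[...,::-1]); np.savez(f"pics/{n}0.npz",im=im,d=d)
    print(n,ctrl.camera_info(n))
print(ctrl.camera_info("wrist")); print(ctrl.get_obs())
E
```

```text
pics
top {'camera_matrix': array([[511.33208729,   0.        , 314.31857787],
       [  0.        , 511.33208729, 202.58737268],
       [  0.        ,   0.        ,   1.        ]]), 'rvec': array([ 2.15244463, -2.16671924,  0.05580302]), 'tvec': array([0.32013523, 0.53218806, 0.90040936])}
scene {'camera_matrix': array([[496.62133484,   0.        , 313.53056271],
       [  0.        , 496.62133484, 204.67034273],
       [  0.        ,   0.        ,   1.        ]]), 'rvec': array([ 0.57082932, -2.70474627,  1.09192456]), 'tvec': array([0.59395147, 0.00300143, 0.94168521])}
{'camera_matrix': array([[313.03000283,   0.        , 318.58217374],
       [  0.        , 313.03000283, 204.39980662],
       [  0.        ,   0.        ,   1.        ]]), 'T_tool_cam': array([[-1.95200135e-04, -9.44498826e-01, -3.28514733e-01,
         8.45826080e-02],
       [ 9.99999944e-01, -9.45630145e-05, -3.22315734e-04,
         5.61599745e-04],
       [ 2.73361489e-04, -3.28514778e-01,  9.44498791e-01,
        -1.41696657e-01],
       [ 0.00000000e+00,  0.00000000e+00,  0.00000000e+00,
         1.00000000e+00]])}
{'t': 0.1, 'q': array([-1.29399332e+00,  5.32966083e-02,  1.61414098e+00, -2.13547016e-05,
        1.47599540e+00, -1.19000863e-01]), 'dq': array([ 0.00114442, -0.00309681, -0.00215467, -0.00083752, -0.00213795,
        0.00022375]), 'effort': array([ 1.39667554e-04, -3.94906640e+01, -3.71363282e+01, -1.22014944e-04,
        3.92747606e-03, -1.84707631e-05]), 'tool_pos': array([ 0.24081007, -0.57614293,  0.23019176]), 'tool_rot': array([-3.07847487e+00, -6.17319615e-01,  2.60984582e-04]), 'contact_force': array([-0.06135638, -0.04017904, -0.79330296]), 'wrist_torque': array([0.01530067, 0.02278841, 0.04743555]), 'grip_force': 0.0, 'opening': 0.0852614623202552}
```

View pics/top0.png

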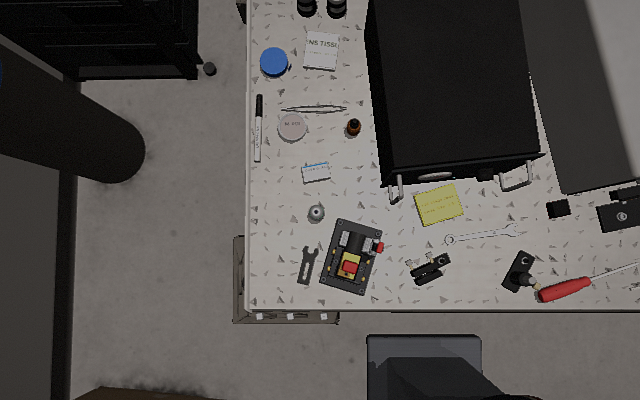

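View pics/scene0.png

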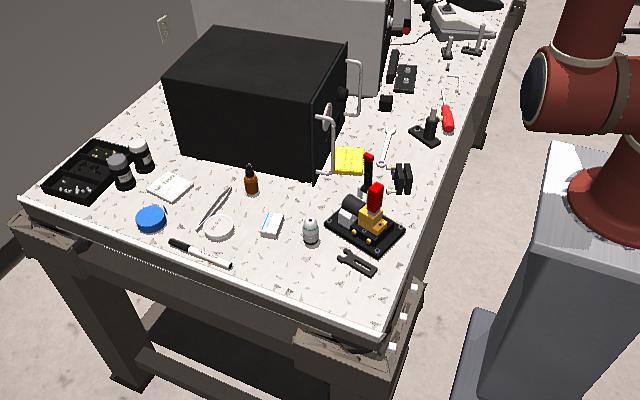

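The top view shows the jig at about (352,256), slightly yawed, with the red grip at (350,266) and the clamp tab at (379,247). The fork is to the left at (307,265) and the objective at (316,212). The scene view shows the clamp arm upright at (368,170).

```bash
cat > h.py <<'E'
import numpy as np,cv2
from scipy.spatial.transform import Rotation as R
from station import ctrl
def cloud(d,ci,T=None):
    K=ci["camera_matrix"]; v,u=np.indices(d.shape); 
    P=np.stack([(u-K[0,2])/K[0,0]*d,(v-K[1,2])/K[1,1]*d,d],-1)
    if T is None:
        r=R.from_rotvec(ci["rvec"]).as_matrix(); return (P-ci["tvec"])@r
    return P@T[:3,:3].T+T[:3,3]
def hsv(im): return cv2.cvtColor(im,cv2.COLOR_RGB2HSV).astype(int)
def red(im):
    h=hsv(im); return ((h[...,0]<8)|(h[...,0]>172))&(h[...,1]>150)&(h[...,2]>90)
def toolT(o):
    T=np.eye(4);T[:3,:3]=R.from_rotvec(o["tool_rot"]).as_matrix();T[:3,3]=o["tool_pos"];return T
E
python3 - <<'E'
from h import *
for n in("top","scene"):
    f=np.load(f"pics/{n}0.npz");im,d=f["im"],f["d"];P=cloud(d,ctrl.camera_info(n))
    if n=="top": roi=(slice(212,300),slice(315,392))
    else: roi=(slice(140,265),slice(322,410))
    p=P[roi].reshape(-1,3);r=red(im[roi]).ravel();v=hsv(im[roi])[...,2].ravel();ok=d[roi].ravel()>0
    rp=p[r&ok]; 
    k,lab,c=cv2.kmeans(rp[:,:2].astype(np.float32),2,None,(3,50,1e-6),5,cv2.KMEANS_PP_CENTERS)
    for i in(0,1):
        q=rp[lab[:,0]==i];print(n,"red",len(q),np.median(q,0).round(4),q.min(0).round(4),q.max(0).round(4))
    b=p[ok&(p[:,2]>.006)&(p[:,2]<.02)&(v<90)]
    (c,s,a)=cv2.minAreaRect((b[:,:2]*1000).astype(np.float32));print(n,"plate",len(b),c,s,a)
    print(np.median(p[ok&(abs(p[:,2])<.005)][:,2]))
E
```

```text
top red 141 [0.4213 0.2561 0.1181] [0.4115 0.2446 0.113 ] [0.4309 0.2675 0.1222]
top red 52 [0.4532 0.2093 0.1399] [0.4454 0.2043 0.1367] [0.4612 0.2143 0.1441]
top plate 1510 (441.44830322265625, 266.0619812011719) (116.62863159179688, 124.29071044921875) 73.45777893066406
-0.0003865420178099267
scene red 260 [0.4192 0.2661 0.1102] [0.4101 0.2475 0.0705] [0.4326 0.2718 0.1213]
scene red 50 [0.4518 0.2125 0.1392] [0.4446 0.2063 0.1299] [0.4606 0.2171 0.1421]
scene plate 1350 (460.4632263183594, 175.60601806640625) (167.2605743408203, 330.5418395996094) 24.891910552978516
3.6857849436233635e-05
```

```bash
cat >> h.py <<'E'
def jigT(x,y,yaw):
    T=np.eye(4);T[:3,:3]=R.from_euler("z",yaw).as_matrix();T[:3,3]=[x,y,0];return T
def togo(pos,rot):
    "shift in present tool axes and turn (units) to target"
    o=ctrl.get_obs();T=toolT(o)
    s=T[:3,:3].T@(np.array(pos)-T[:3,3])/.02
    w=R.from_matrix(T[:3,:3].T@rot).as_rotvec()/np.deg2rad(45)
    return s.round(2),w.round(3)
E
python3 - <<'E'
from h import *
f=np.load("pics/top0.npz");im,d=f["im"],f["d"];P=cloud(d,ctrl.camera_info("top"))
m=((P[...,2]>.007)&(d>0)).astype(np.uint8); m[:205]=0;m[305:]=0;m[:,:318]=0;m[:,395:]=0
n,l,s,c=cv2.connectedComponentsWithStats(m,connectivity=4); i=1+s[1:,4].argmax()
p=P[l==i]; q=p[p[:,2]<.02]
for g in(q,):
    print(s[i],cv2.minAreaRect((g[:,:2]*1000).astype(np.float32)))
b=P[(P[...,2]>.15)&(P[...,2]<.6)&(d>0)&(np.indices(d.shape)[1]>360)&(np.indices(d.shape)[1]<545)&(np.indices(d.shape)[0]<215)]
print("box",b.min(0),b.max(0),np.percentile(b,[2,98],0))
o=ctrl.get_obs();print(toolT(o).round(3))
E
```

```text
[ 319  218   65   78 3234] ((436.9919738769531, 251.4120635986328), (86.0112075805664, 123.97817993164062), 72.9730453491211)
box [ 0.52729674 -0.02779156  0.15000942] [0.8512297  0.22203477 0.20834188] [[ 0.57007922 -0.01154633  0.16742872]
 [ 0.8223245   0.2092484   0.20363085]]
[[ 0.923  0.386 -0.001  0.241]
 [ 0.386 -0.923  0.002 -0.576]
 [ 0.    -0.002 -1.     0.23 ]
 [ 0.     0.     0.     1.   ]]
```

Emit:
{"fn": "jog_arm", "kwargs": {
  "plan": [
    [0,0,0,0,0,-0.19,-1],
    [0,0,0,0,0,-0.19,-1],
    [0,0,0,0,0,-0.19,-1],
    [0,0,0,0,0,-0.19,-1],
    [0,0,0,0,0,-0.19,-1],
    [0,0,0,0,0,-0.19,-1],
    [0,0,0,0,0,-0.19,-1],
    [0,0,0,0,0,-0.19,-1]
  ]
}}

```text
t: 0.9
tool_pos: [0.2409, -0.5763, 0.2305]
tool_rot: [-2.193, -2.248, -0.001]
contact_force: [1.2, 0.3, 0.1]
opening: -0.0001
grip_force: 0.0
```

Emit:
{"fn": "jog_arm", "kwargs": {
  "plan": [
    [0,0,0,0,0,-0.19,-1],
    [0,0,0,0,0,-0.19,-1],
    [0,0,0,0,0,-0.19,-1],
    [0,0,0,0,0,-0.19,-1],
    [0,0,0,0,0,-0.19,-1],
    [0,0,0,0,0,-0.19,-1],
    [0,0,0,0,0,-0.19,-1],
    [0,0,0,0,0,-0.19,-1]
  ]
}}

```text
t: 1.7
tool_pos: [0.2409, -0.5763, 0.2305]
tool_rot: [-0.55, -3.093, -0.002]
contact_force: [-0.4, -0.2, 1.1]
opening: -0.0002
grip_force: 0.0
```

Emit:
{"fn": "jog_arm", "kwargs": {
  "plan": [
    [0,0,0,0,0,-0.08,-1],
    [0,1,0,0,0,0,-1],
    [0,1,0,0,0,0,-1],
    [0,1,0,0,0,0,-1],
    [0,1,0,0,0,0,-1],
    [0,1,0,0,0,0,-1],
    [0,1,0,0,0,0,-1],
    [0,1,0,0,0,0,-1]
  ]
}}

```text
t: 2.5
tool_pos: [0.2817, -0.4416, 0.2307]
tool_rot: [-0.462, -3.107, -0.001]
contact_force: [-0.1, -0.2, -1.1]
opening: 0.0001
grip_force: 0.0
```

Emit:
{"fn": "jog_arm", "kwargs": {
  "plan": [
    [0,1,0,0,0,0,-1],
    [0,1,0,0,0,0,-1],
    [0,1,0,0,0,0,-1],
    [0,1,0,0,0,0,-1],
    [0,1,0,0,0,0,-1],
    [0,1,0,0,0,0,-1],
    [0,1,0,0,0,0,-1],
    [0,1,0,0,0,0,-1]
  ]
}}

```text
t: 3.3
tool_pos: [0.3283, -0.2886, 0.2308]
tool_rot: [-0.462, -3.107, -0.001]
contact_force: [-0.4, 0.1, -0.3]
opening: -0.0
grip_force: 0.0
```

Emit:
{"fn": "jog_arm", "kwargs": {
  "plan": [
    [0,1,0,0,0,0,-1],
    [0,1,0,0,0,0,-1],
    [0,1,0,0,0,0,-1],
    [0,1,0,0,0,0,-1],
    [0,1,0,0,0,0,-1],
    [0,1,0,0,0,0,-1],
    [0,1,0,0,0,0,-1],
    [0,1,0,0,0,0,-1]
  ]
}}

```text
t: 4.1
tool_pos: [0.3747, -0.1356, 0.2308]
tool_rot: [-0.462, -3.107, -0.0]
contact_force: [-0.2, 0.5, 0.3]
opening: 0.0003
grip_force: 0.0
```

Emit:
{"fn": "jog_arm", "kwargs": {
  "plan": [
    [0,1,0,0,0,0,-1],
    [0,1,0,0,0,0,-1],
    [0,1,0,0,0,0,-1],
    [0,1,0,0,0,0,-1],
    [0,1,0,0,0,0,-1],
    [0,1,0,0,0,0,-1],
    [0,0,0,0,0,0,-1]
  ]
}}

```text
t: 4.8
tool_pos: [0.4097, -0.0203, 0.2308]
tool_rot: [-0.457, -3.107, -0.001]
contact_force: [-0.5, -0.6, -0.1]
opening: -0.0002
grip_force: 0.0
```

```bash
cat >> h.py <<'E'
J=jigT(.437,.2514,np.deg2rad(-17.03))
RD=J[:3,:3]@np.diag([-1.,1,-1])
def injig():
    o=ctrl.get_obs();return (np.linalg.inv(J)@np.r_[o["tool_pos"],1])[:3].round(4)
E
python3 - <<'E'
from h import *
T=toolT(ctrl.get_obs());ci=ctrl.camera_info("wrist")
im,d=ctrl.get_image("wrist");cv2.imwrite("pics/w1.png",im[...,::-1])
P=cloud(d,ci,T@ci["T_tool_cam"]);r=red(im)&(d>0)
n,l,s,c=cv2.connectedComponentsWithStats(r.astype(np.uint8))
Ji=np.linalg.inv(J)
for i in range(1,n):
    if s[i,4]>60:
        q=P[l==i]@Ji[:3,:3].T+Ji[:3,3];print(s[i],np.median(q,0).round(4),np.percentile(q,3,0).round(4),np.percentile(q,97,0).round(4))
o=ctrl.get_obs();print(o["t"],injig(),o["q"].round(2),o["opening"])
print(togo((J@[.028,-.085,.12,1])[:3],RD))
E
```

```text
[ 190  144   67   54 1337] [ 0.0493 -0.3754  0.0209] [ 0.0244 -0.4157  0.0143] [ 0.0781 -0.3439  0.0254]
[612 166  18  22 252] [ 0.0264 -0.0371  0.1393] [ 0.0186 -0.0404  0.1377] [ 0.0343 -0.0324  0.1405]
4.85 [ 0.0536 -0.2687  0.2309] [-0.23 -0.5   2.08 -0.    1.56 -1.51] -6.389580181071577e-05
(array([1.24, 9.19, 5.54]), array([-0.   , -0.001,  0.005]))
```

View pics/w1.png

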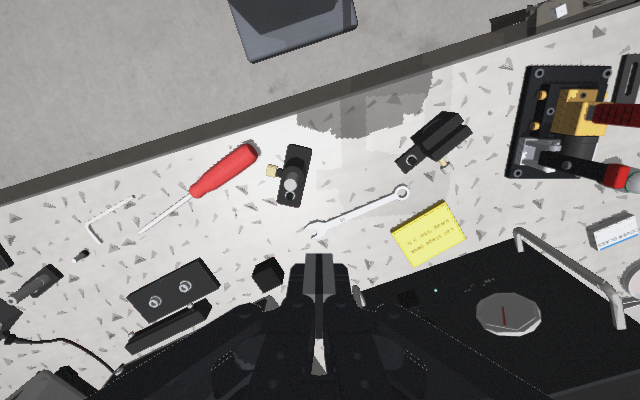

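The wrist view shows the clamp tab at (620,177) and the jig at upper right. The closed fingertips at the bottom centre are about 12 mm across. The measured jig pose agrees to about 2 mm.

Emit:
{"fn": "jog_arm", "kwargs": {
  "plan": [
    [0.2,1,0,0,0,0,-1],
    [0.2,1,0,0,0,0,-1],
    [0.2,1,0,0,0,0,-1],
    [0.2,1,0,0,0,0,-1],
    [0.2,1,0,0,0,0,-1],
    [0.24,1,0,0,0,0,-1],
    [0,1,0,0,0,0,-1],
    [0,1,0,0,0,0,-1]
  ]
}}

```text
t: 5.65
tool_pos: [0.4327, 0.1383, 0.2311]
tool_rot: [-0.464, -3.107, 0.001]
contact_force: [0.8, -0.5, -0.4]
opening: 0.0
grip_force: 0.0
```

Emit:
{"fn": "jog_arm", "kwargs": {
  "plan": [
    [0,1,0.6,0,0,0,-1],
    [0,0.2,1,0,0,0,-1],
    [0,0,1,0,0,0,-1],
    [0,0,1,0,0,0,-1],
    [0,0,1,0,0,0,-1],
    [0,0,1,0,0,0,-1],
    [0,0,0,0,0,0,-1]
  ]
}}

```text
t: 6.35
tool_pos: [0.4373, 0.16, 0.1159]
tool_rot: [-0.463, -3.101, 0.004]
contact_force: [0.0, 0.2, -0.5]
opening: -0.0
grip_force: 0.0
```

```bash
python3 -c "
from h import *
print(injig(),ctrl.get_obs()['t'])"
```

```text
[ 0.027  -0.0873  0.1159] 6.35
```

Emit:
{"fn": "jog_arm", "kwargs": {
  "plan": [
    [0,0.8,0,0,0,0,-1],
    [0,0.6,0,0,0,0,-1],
    [0,0.4,0,0,0,0,-1],
    [0,0.4,0,0,0,0,-1],
    [0,0.4,0,0,0,0,-1],
    [0,0.4,0,0,0,0,-1],
    [0,0.4,0,0,0,0,-1]
  ]
}}

```text
t: 7.05
tool_pos: [0.4589, 0.2269, 0.1187]
tool_rot: [-0.462, -3.106, 0.002]
contact_force: [-0.4, -3.3, -0.3]
opening: -0.0003
grip_force: 1.1
```

Emit:
{"fn": "jog_arm", "kwargs": {
  "plan": [
    [0,0.4,-0.05,0,0,0,-1],
    [0,0.4,-0.05,0,0,0,-1],
    [0,0.4,-0.05,0,0,0,-1],
    [0,0.3,0.2,0,0,0,-1],
    [0,0.3,0.25,0,0,0,-1],
    [0,0,0,0,0,0,-1]
  ]
}}

```text
t: 7.65
tool_pos: [0.47, 0.2619, 0.1127]
tool_rot: [-0.461, -3.107, -0.002]
contact_force: [-0.4, 0.4, 0.3]
opening: 0.0002
grip_force: 0.0
```

```bash
python3 -c "
from h import *
print(injig(),ctrl.get_obs()['t'])
im,d=ctrl.get_image('scene');cv2.imwrite('pics/s2.png',cv2.resize(im[100:300,260:480,::-1],None,fx=2.7,fy=2.7))"
```

```text
[0.0285 0.0197 0.1127] 7.65
```

View pics/s2.png

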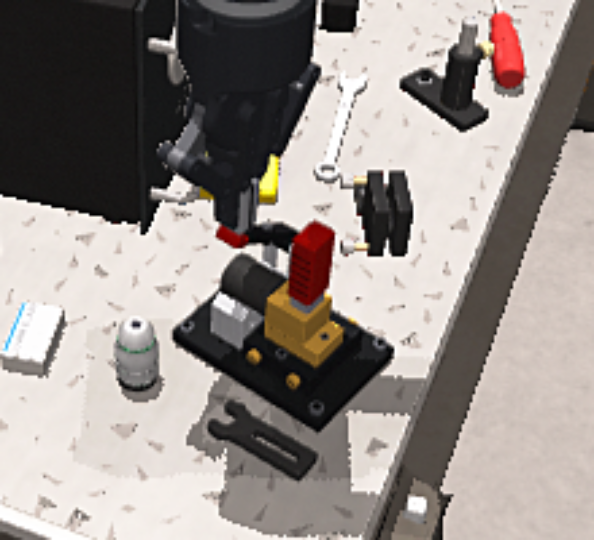

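The crop shows the clamp arm swung over to about 30°, with its red tab at (232,235) under the fingertips. I'll keep pushing down.

Emit:
{"fn": "jog_arm", "kwargs": {
  "plan": [
    [0,0.25,0.5,0,0,0,-1],
    [0,0.25,0.5,0,0,0,-1],
    [0,0.25,0.4,0,0,0,-1],
    [0,0.2,0.3,0,0,0,-1],
    [0,0,0.2,0,0,0,-1],
    [0,0,0,0,0,0,-1]
  ]
}}

```text
t: 8.3
tool_pos: [0.4747, 0.2791, 0.0742]
tool_rot: [-0.462, -3.106, 0.001]
contact_force: [-0.3, 0.1, -0.8]
opening: 0.0003
grip_force: 0.0
```

```bash
python3 -c "
from h import *
print(injig(),ctrl.get_obs()['contact_force'])"
```

```text
[0.028  0.0376 0.0742] [-0.27901168  0.09964827 -0.80683605]
```

Emit:
{"fn": "jog_arm", "kwargs": {
  "plan": [
    [0,0.1,0.1,0,0,0,-1],
    [0,0.05,0.1,0,0,0,-1],
    [0,0,0.05,0,0,0,-1],
    [0,0,0,0,0,0,-1]
  ]
}}

```text
t: 8.7
tool_pos: [0.4762, 0.2819, 0.0709]
tool_rot: [-0.462, -3.107, 0.001]
contact_force: [-2.0, -2.1, 4.8]
opening: -0.0
grip_force: 2.4
```

Emit:
{"fn": "jog_arm", "kwargs": {
  "plan": [
    [0,0,0.05,0,0,0,-1],
    [0,0,0,0,0,0,-1]
  ]
}}

```text
t: 8.9
tool_pos: [0.4763, 0.2819, 0.0706]
tool_rot: [-0.462, -3.107, 0.001]
contact_force: [-2.7, -2.8, 8.4]
opening: -0.0
grip_force: 4.2
```

Emit:
{"fn": "jog_arm", "kwargs": {
  "plan": [
    [0,0,0.1,0,0,0,-1],
    [0,0,0.1,0,0,0,-1],
    [0,0,0,0,0,0,-1]
  ]
}}

```text
t: 9.2
tool_pos: [0.4766, 0.2821, 0.0694]
tool_rot: [-0.462, -3.106, 0.002]
contact_force: [-11.1, -5.1, 23.3]
opening: 0.0
grip_force: 11.4
```

Emit:
{"fn": "jog_arm", "kwargs": {
  "plan": [
    [0,0,-0.5,0,0,0,-1],
    [0,0,-1,0,0,0,-1],
    [0,0,-1,0,0,0,-1],
    [0,0,-1,0,0,0,-1],
    [0,0,-1,0,0,0,-1],
    [0.7,-0.6,-0.5,0,0,0,0.2],
    [0.7,-0.7,0,0,0,0,0.2],
    [0.7,-0.7,0,0,0,0,0.2]
  ]
}}

```text
t: 10.0
tool_pos: [0.4241, 0.2559, 0.1657]
tool_rot: [0.462, 3.107, 0.001]
contact_force: [0.2, -0.1, 0.6]
opening: 0.0434
grip_force: 0.0
```

Run:
```python
from h import *
o=ctrl.get_obs();T=toolT(o);ci=ctrl.camera_info("wrist")
im,d=ctrl.get_image("wrist");cv2.imwrite("pics/w3.png",im[...,::-1])
P=cloud(d,ci,T@ci["T_tool_cam"]);r=red(im)&(d>0)
n,l,s,c=cv2.connectedComponentsWithStats(r.astype(np.uint8))
Ji=np.linalg.inv(J)
for i in range(1,n):
    if s[i,4]>100:
        q=P[l==i]@Ji[:3,:3].T+Ji[:3,3];print(s[i],np.median(q,0).round(4),np.percentile(q,2,0).round(4),np.percentile(q,98,0).round(4))
        t=q[abs(q[:,2]-.119)<.004]
        if len(t)>30:print(" top",cv2.minAreaRect((t[:,:2]*1000).astype(np.float32)))
print(o["t"],injig(),o["opening"])
print(togo((J@[-.016,0,.079,1])[:3],RD))
im,d=ctrl.get_image('top');P=cloud(d,ctrl.camera_info("top"));roi=(slice(212,300),slice(315,392))
q=P[roi][red(im[roi])]@Ji[:3,:3].T+Ji[:3,3];q=q[q[:,1]>.025];print("tab top",len(q),np.median(q,0) if len(q) else 0)
```

```text
[301 211  32  26 756] [-0.0193 -0.001   0.1179] [-0.0263 -0.0109  0.1141] [-0.0104  0.0087  0.1192]
 top ((-18.198165893554688, -1.0309925079345703), (19.892568588256836, 17.254859924316406), 88.95890808105469)
[359 239  12  17 193] [0.0222 0.0392 0.0696] [0.0173 0.0344 0.0634] [0.0303 0.0438 0.0712]
10.0 [-0.0156 -0.0011  0.1648] 0.043394507204172254
(array([0.01, 0.06, 4.29]), array([-0.002, -0.002,  0.003]))
tab top 65 [0.02743928 0.04113468 0.07030454]
```

View pics/w3.png

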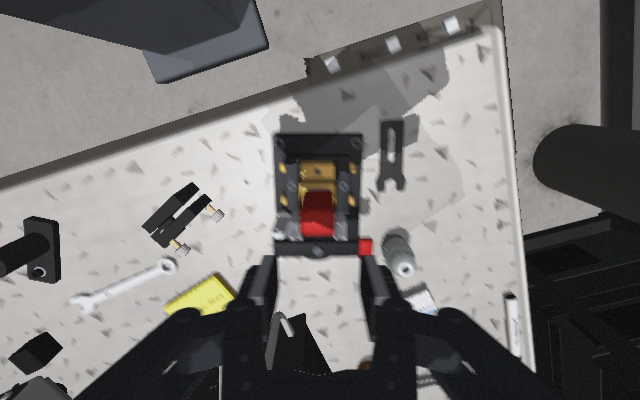

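The wrist view shows the red grip at (317,215), centred between the fingers. The clamp tab is down at (365,247), measured at z = 70 mm. The fingers now descend around the grip.

Emit:
{"fn": "jog_arm", "kwargs": {
  "plan": [
    [0.05,0,0.8,0,0,0,0.2],
    [0,0,0.8,0,0,0,0.2],
    [0,0,0.8,0,0,0,0.2],
    [0,0,0.7,0,0,0,0.2],
    [0,0,0.6,0,0,0,0.2],
    [0,0,0.6,0,0,0,0.2],
    [0,0,0,0,0,0,0.2]
  ]
}}

```text
t: 10.8
tool_pos: [0.4223, 0.2558, 0.0769]
tool_rot: [-0.462, -3.104, 0.003]
contact_force: [0.4, 0.7, -0.6]
opening: 0.0512
grip_force: 0.0
```

Emit:
{"fn": "jog_arm", "kwargs": {
  "plan": [
    [0,0,0,0,0,0,-0.3],
    [0,0,0,0,0,0,-0.6],
    [0,0,0,0,0,0,-1],
    [0,0,0,0,0,0,-1],
    [0,0,0,0,0,0,-1]
  ],
  "grip_force": 80
}}

```text
t: 11.3
tool_pos: [0.4242, 0.2565, 0.0803]
tool_rot: [0.462, 3.106, 0.001]
contact_force: [-0.7, -1.4, 4.3]
opening: 0.023
grip_force: 80.0
```

```bash
python3 -c "
from h import *
o=ctrl.get_obs();print(injig(),o['contact_force'],o['wrist_torque'])
print(togo((J@[-.016,0,.079,1])[:3],RD))"
```

```text
[-0.0138  0.0011  0.0803] [-0.71427601 -1.38938243  4.27471562] [-0.05546365  0.09838089 -0.02294156]
(array([ 0.11, -0.06,  0.07]), array([0.001, 0.002, 0.002]))
```

Emit:
{"fn": "jog_arm", "kwargs": {
  "plan": [
    [0,0.1,-0.025,0.045,0,0,-1],
    [0,0.1,-0.025,0.045,0,0,-1],
    [0,0.1,-0.025,0.045,0,0,-1],
    [0,0.1,-0.025,0.045,0,0,-1],
    [0,0,0,0,0,0,-1]
  ],
  "grip_force": 100
}}

```text
t: 11.8
tool_pos: [0.4267, 0.265, 0.0817]
tool_rot: [-0.456, -3.08, 0.222]
contact_force: [-1.1, -0.0, 6.8]
opening: 0.0228
grip_force: 99.5
```

```bash
cat >> h.py <<'E'
def st():
    o=ctrl.get_obs();T=toolT(o);Rr=J[:3,:3].T@T[:3,:3]
    print("t",round(o["t"],2),"jig",injig(),"lean left deg",np.rad2deg(np.arctan2(-Rr[1,2],-Rr[2,2])).round(2),
     "F jig",(J[:3,:3].T@o["contact_force"]).round(1),"M",(J[:3,:3].T@o["wrist_torque"]).round(2),"open",round(o["opening"],4),"grip",o["grip_force"])
    g=T[:3,3]-.0*T[:3,2]; ax=-T[:3,2]
    b=(np.linalg.inv(J)@np.r_[T[:3,3]-ax*.0683,1])[:3];print("block underside centre",b.round(4))
E
python3 -c "
from h import *
st()"
```

```text
t 11.8 jig [-0.0139  0.01    0.0817] lean left deg 8.22 F jig [-1.1 -0.4  6.8] M [ 0.08  0.04 -0.04] open 0.0228 grip 99.52250719070435
block underside centre [-0.0137  0.0002  0.0141]
```

Emit:
{"fn": "jog_arm", "kwargs": {
  "plan": [
    [0,-0.1,-0.025,-0.045,0,0,-1],
    [0,-0.1,-0.025,-0.045,0,0,-1],
    [0,-0.1,-0.025,-0.045,0,0,-1],
    [0,-0.105,-0.025,-0.045,0,0,-1],
    [0,-0.105,-0.025,-0.045,0,0,-1],
    [0,-0.105,-0.025,-0.045,0,0,-1],
    [0,-0.11,-0.025,-0.045,0,0,-1],
    [0,-0.11,-0.025,-0.045,0,0,-1]
  ]
}}

```text
t: 12.6
tool_pos: [0.4207, 0.2476, 0.0829]
tool_rot: [0.459, 3.077, 0.222]
contact_force: [7.0, 2.7, -12.4]
opening: 0.0228
grip_force: 99.2
```

Run:
```python
from h import *
st()
im,d=ctrl.get_image('scene');cv2.imwrite('pics/s4.png',cv2.resize(im[120:280,300:440,::-1],None,fx=3.7,fy=3.7))
```

```text
t 12.6 jig [-0.0145 -0.0084  0.0829] lean left deg -8.24 F jig [  5.9   4.6 -12.4] M [ 0.83 -1.44 -0.15] open 0.0228 grip 99.22334432601929
block underside centre [-0.0144  0.0014  0.0153]
```

View pics/s4.png

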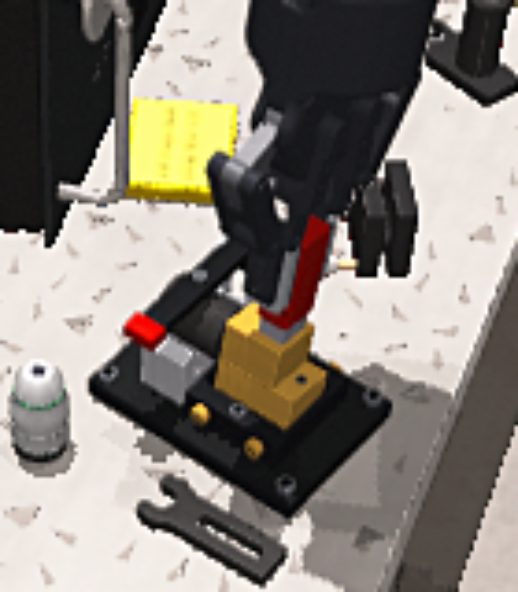

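The crop shows the block gripped and leaning right, its foot still in the socket at (275,375). The clamp is level on the tube, with its tab at (145,330).

Emit:
{"fn": "jog_arm", "kwargs": {
  "plan": [
    [0,0.105,-0.03,0.045,0,0,-1],
    [0,0.105,-0.03,0.045,0,0,-1],
    [0,0.105,-0.03,0.045,0,0,-1],
    [0,0.105,-0.03,0.045,0,0,-1],
    [0,0.105,-0.03,0.045,0,0,-1],
    [0,0.105,-0.03,0.045,0,0,-1],
    [0,0.105,-0.03,0.045,0,0,-1],
    [0,0.105,-0.03,0.045,0,0,-1]
  ]
}}

```text
t: 13.45
tool_pos: [0.4249, 0.2635, 0.0895]
tool_rot: [-0.458, -3.076, 0.224]
contact_force: [-0.4, 0.6, -3.5]
opening: 0.0225
grip_force: 102.0
```

```bash
python3 -c "
from h import *
st()"
```

```text
t 13.45 jig [-0.0151  0.008   0.0895] lean left deg 8.35 F jig [-0.6  0.4 -3.5] M [ 0.2  -0.02 -0.03] open 0.0225 grip 102.02476143836975
block underside centre [-0.0152 -0.0019  0.022 ]
```

Emit:
{"fn": "jog_arm", "kwargs": {
  "plan": [
    [0,-0.1,-0.03,-0.045,0,0,-1],
    [0,-0.1,-0.03,-0.045,0,0,-1],
    [0,-0.1,-0.03,-0.045,0,0,-1],
    [0,-0.1,-0.03,-0.045,0,0,-1],
    [0,-0.1,-0.03,-0.045,0,0,-1],
    [0,-0.1,-0.03,-0.045,0,0,-1],
    [0,-0.1,-0.03,-0.045,0,0,-1]
  ]
}}

```text
t: 14.15
tool_pos: [0.4217, 0.2503, 0.095]
tool_rot: [0.46, 3.087, 0.168]
contact_force: [-0.4, -0.2, -3.6]
opening: 0.0227
grip_force: 102.0
```

```bash
python3 -c "
from h import *
st()"
```

```text
t 14.15 jig [-0.0143 -0.0055  0.095 ] lean left deg -6.23 F jig [-0.3 -0.3 -3.6] M [-0.17 -0.01  0.01] open 0.0227 grip 102.04069018363953
block underside centre [-0.0143  0.0019  0.0271]
```

Emit:
{"fn": "jog_arm", "kwargs": {
  "plan": [
    [0,0.07,-0.19,0.035,0,0,-1],
    [0,0.07,-0.19,0.035,0,0,-1],
    [0,0.07,-0.19,0.035,0,0,-1],
    [0,0.05,-0.19,0.035,0,0,-1],
    [0,0,0,0,0,0,-1],
    [0,0,0,0,0,0,-1]
  ]
}}

```text
t: 14.75
tool_pos: [0.4232, 0.2555, 0.1104]
tool_rot: [-0.461, -3.107, 0.006]
contact_force: [0.2, -0.5, -3.6]
opening: 0.0231
grip_force: 101.9
```

Run:
```python
from h import *
st()
print(togo((J@[-.0143,0.0005,.0803+.030,1])[:3],RD))
im,d=ctrl.get_image('scene');cv2.imwrite('pics/s5.png',cv2.resize(im[120:280,300:440,::-1],None,fx=3.7,fy=3.7))
Ji=np.linalg.inv(J)
q=cloud(d,ctrl.camera_info("scene"))@Ji[:3,:3].T+Ji[:3,3]
h=hsv(im);m=(h[...,0]>15)&(h[...,0]<28)&(h[...,1]>120)&(d>0)&(abs(q[...,0])<.06)&(abs(q[...,1])<.018)
b=q[m];print("brass",len(b),b.min(0).round(3),np.percentile(b,[2,98],0).round(4))
f=b[b[:,1]>.012];print("left face lower",np.percentile(f,[2,98],0).round(4))
```

```text
t 14.75 jig [-0.0144 -0.0002  0.1104] lean left deg 0.23 F jig [ 0.3 -0.4 -3.6] M [ 0.03 -0.01  0.02] open 0.0231 grip 101.94339752197266
block underside centre [-0.0144 -0.0004  0.0421]
(array([-0.01,  0.03,  0.01]), array([-0.005, -0.   ,  0.004]))
brass 660 [-0.04  -0.014  0.008] [[-0.0394 -0.0125  0.0416]
 [ 0.004   0.0156  0.0889]]
left face lower [[-0.0384  0.0122  0.0437]
 [ 0.0038  0.0158  0.0886]]
```

View pics/s5.png

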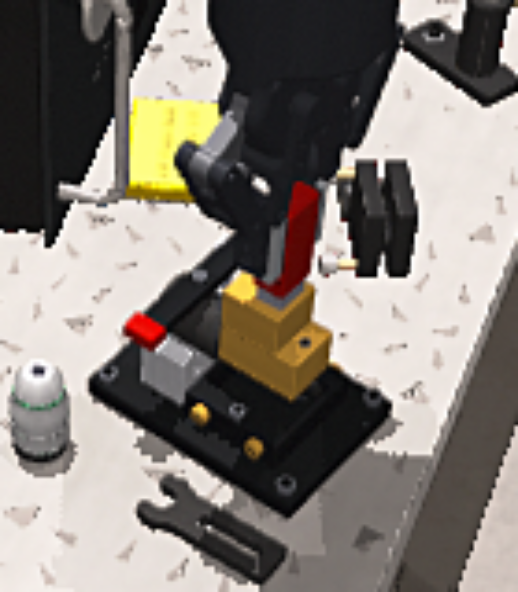

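The crop shows the block clear of its socket and looking upright, with its bottom corner at (293,400). The clamp is down with its tab at (145,330), and the fork and objective haven't moved. Before handing in, I'll check the block's pitch from the bottom edge of its left face.

Run:
```python
from h import *
im,d=ctrl.get_image('scene');Ji=np.linalg.inv(J)
q=cloud(d,ctrl.camera_info("scene"))@Ji[:3,:3].T+Ji[:3,3]
h=hsv(im);m=(h[...,0]>15)&(h[...,0]<28)&(h[...,1]>120)&(d>0)&(abs(q[...,0])<.06)&(abs(q[...,1])<.018)&(q[...,2]>.035)
e=[]
for c in np.where(m.any(0))[0]:
    p=q[np.where(m[:,c])[0].max(),c]
    if p[1]>.011 and -.036<p[0]<.004:e.append(p)
e=np.array(e);k=np.polyfit(e[:,0],e[:,2],1);print(len(e),e.round(3).tolist(),"pitch deg",np.rad2deg(np.arctan(k[0])))
r=red(im)&(d>0);t=q[r];t=t[(t[:,1]>.025)&(t[:,1]<.06)];print("tab",np.median(t,0),t.max(0))
st()
```

```text
18 [[0.001, 0.014, 0.045], [0.0, 0.012, 0.041], [-0.003, 0.013, 0.044], [-0.005, 0.014, 0.044], [-0.006, 0.012, 0.041], [-0.01, 0.014, 0.045], [-0.012, 0.014, 0.043], [-0.014, 0.014, 0.046], [-0.016, 0.013, 0.043], [-0.018, 0.013, 0.042], [-0.019, 0.011, 0.041], [-0.023, 0.014, 0.044], [-0.024, 0.013, 0.044], [-0.027, 0.015, 0.045], [-0.028, 0.012, 0.04], [-0.03, 0.012, 0.043], [-0.033, 0.013, 0.043], [-0.035, 0.013, 0.043]] pitch deg 0.9481086359650085
tab [-0.02125554  0.03807171  0.42411601] [0.0344482  0.05972417 0.44055919]
t 14.85 jig [-0.0146 -0.0008  0.11  ] lean left deg 0.25 F jig [ 0.3 -0.2 -3.7] M [ 0.02 -0.01 -0.01] open 0.0229 grip 101.94403767585754
block underside centre [-0.0147 -0.0011  0.0417]
```

The block is upright, with about 1° of pitch and 0.2° of lean. Its underside is about 14 mm above the socket mouth, so I'm handing in.

```bash
python3 -c "
from station import ctrl
print(ctrl.finish_job())"
```

```text
the job is handed in; nothing more can be done
None
```

I pressed the clamp down onto the tube and rocked the setting block free (left, right, left, right); the job is handed in with the gripper holding the block upright, about 14 mm above its socket.

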